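# Clamp the split end of a coat-hook rail

### The job

The split-off strip of this coat-hook rail lies ready glued between the jaws of the one-hand bar clamp: take the clamp by handle and trigger where it lies and pump the trigger until the far pad closes the strip up against the rail and presses firmly on it, the soft pad squashed by about 2 to 6 mm, no harder or the pine is crushed. Leave the rail, the strip, the sliding bar with its far jaw and the things around alone. Finish while still gripping handle and trigger, the trigger squeezed and clamp and rail lying on the worktop.

Things in the scene. Friction and masses are not known exactly. Their poses are not given: they have to be found in the camera images.
- clamp: One-hand ratchet bar clamp, 1 kg, loose, on its side: grey plastic housing, handle and jaws, steel bar, aluminium trigger. Origin: underside, on the bar's centre line in the housing. x runs along the bar to the far jaw, y to the jaws' tips, z up. All 30 mm thick (z 0 to 30). In mm: housing x -48 to 20, y -28 to 32; near jaw x 0 to 20, out to y 86; handle x -66 to -42, y -122 to -20
- clamp_grip (a point): Where to take hold from above: clamp frame (-34, -75, 15) mm, midway between the handle's rear face (x -66) and the trigger's front face. The fingers close along the clamp's x axis, one behind the handle, one in front of the trigger; 65 mm over both with the trigger out, 47 mm fully squeezed. Nothing else stands within 60 mm of handle and trigger
- trigger_pull (a joint): Squeeze angle, rad: 0 out, 0.26 at the stop by the handle; sprung outwards (6 to 9 N at the grip point). A full squeeze drags the bar 7.5 mm; let right out (fingers 72 mm apart or more, 0.3 s) it drops back to the last tooth: 5 mm gained a pump. Against the work, a gripper force of 30 N stalls with about 22 N on the pad, 40 N with 37; a further full squeeze at 85 N reaches 75 and crushes
- trigger: The aluminium trigger, on the +x side of the handle: blade 14 deep, y -28 to -106, z 3 to 27 mm in the clamp's frame. Origin: its pivot, clamp frame (0, 12, 0) mm; it turns about the clamp's z axis
- bar_travel (a joint): Travel of the sliding bar with the far jaw towards the near jaw, m: 0 fully open (140 mm between the pads), 0.05 when they are 90 mm apart; starts between 0 and 0.022; a ratchet with 5 mm teeth keeps it from going back past the last tooth reached
- bar: The clamp's toothed steel bar with the grey far jaw on its end. Bar 20 wide, 6 thick mm; it slides through the housing along the clamp's x and sticks out behind to x -110 (-176 at most) in the clamp's frame. Far jaw 20 x 102 x 30 mm. Origin: at the clamp's origin when fully open, shifted by the travel along -x since
- pad_squash (a joint): How far the soft sprung pad on the far jaw is squashed, m: 0 free, limit 0.008; 10 N per mm, so 0.002 is 20 N and 0.006 is 60 N; from 0.007 the wood is crushed
- pad: The far jaw's black rubber pad, 14 thick, 32 wide, 26 high mm; its origin moves with it but lies at the clamp's origin when the bar is fully open: use point far_pad
- far_pad (a point): Middle of the pressing face of the far jaw's pad, 15 mm above the worktop; faces the near jaw
- near_pad (a point): Middle of the pressing face of the near jaw's rubber pad, clamp frame (32, 61, 15) mm
- rail: Wooden coat-hook rail lying on its back, three dark iron hooks up, 220 long (y) x 90 wide (x) x 22 thick (z) mm, about 0.45 kg, loose. Origin: middle of its underside; axes nearly those of the clamp. A piece 28 wide has split off its +x edge at the -y end, leaving a notch (x 17 to 45, y -110 to -7)
- strip: The split-off strip of the same wood, loose, 28 (x) x 100 (y) x 22 mm, origin in the middle of its underside; it lies in the notch 4 to 9 mm off the break and is closed up when its origin is at x 31 mm (about y -60) in the rail's frame
- glue: bystander: wood-glue bottle with nozzle, 50 diameter, 138 high, standing in front of the trigger about 105 mm away; origin at its foot
- screwdriver: bystander: screwdriver lying beyond the far jaw
- sander: bystander: cork sanding block, 110 x 62 x 26 mm, by the rear end of the bar
- mug: bystander: white mug, 95 mm high
- screw_tray: bystander: white two-part screw tray, 110 x 80 x 28 mm
Things that resemble listed ones, but are neither listed nor needed, are in the scene too. Of the things that look like the rail, take the one that is farthest to the robot's right at the start. Of the things that look like the strip, take the one that is nearest to the robot's base at the start.

How it is judged:
By the outcome, as a careful person would: the job done as asked, in the order asked, and still so for the second after the job is handed in, while the arm keeps its last pose, push and grip.
It also fails if it takes over 56 s, if anything falls off the work surface, if the arm or the gripper's body presses on something with over 40 N, if the wrist force passes 120 N, or if a joint passes its speed limit or range.

### The arm

A 6-joint arm with a two-finger parallel gripper is mounted at the origin on the work surface. World frame = base frame: x ahead of the robot, y to its left, z up, the work surface at z = 0. Lengths are in mm, angles in rad, forces in N, time in s.
With the tool pointing down it reaches from about 300 to 775 mm from the base axis. Payload 14.6 kg.
Tool frame: the origin (TCP) lies midway between the tips of the shut fingers; the grasp point (between the pads) lies 19 mm behind it (manip.grip_depth is the distance from the TCP to the grasp point, in mm); x points along the fingers, y is the direction in which the jaws open and shut, and the axes are right-handed (so a half turn about x gives the same grasp; the last joint's range is limited). The gripper opens to 94 mm and grips with 3 to 60 N. Pads are 16 mm wide; open, the fingers measure 119 mm over their backs; the gripper's body (75 mm by 177 mm) begins 78 mm behind the grasp point.
Start: joints at [-1.253, 0.3, 1.521, -0, 1.321, -0.067], TCP at [206.448, -509.773, 205.446] pointing down, gripper open.
Joint ranges: [-3.03, 3.03], [-0.79, 2.21], [0.23, 2.52], [-1.04, 4.18], [0, 3.07], [-2.55, 2.55]. Speed limits (rad/s): [2.22, 2.22, 2.57, 3.14, 3.14, 3.14].

### API

Orientations are given as [roll, pitch, yaw] about the fixed x, y, z axes, in that order (R = Rz(yaw) Ry(pitch) Rx(roll)).
In Python, from cell import readout, cams, ticket, manip gives the robot as it stands. The module is installed in compiled form; this text tells all that it offers.
- The arm moves only by the tool apply_moves, never from a script. Its argument "plan" is one flat list of numbers, 7 for each row, row after row: the turn, a rotation vector about the tool's x, y, z in rad, then the shift along the tool's x, y, z in m, then the opening in per cent of the stroke, from 0 (shut) to 100 (fully open). In form: [wx, wy, wz, x, y, z, fingers, wx, wy, wz, x, y, z, fingers, ...]. A call has 1 to 5 rows; each row shifts and turns the commanded pose from where the row before left it, along the tool's axes as they then stand; what a row does not reach is not made up. A row lasts 1/8 s, in which the tool goes at most 62.5 mm and 10.7 degrees, less where a joint would pass 70% of its speed; a pose out of reach is approached as far as the arm can. A call with a gripper value outside its range is refused whole. The fingers move at their own pace and stop on an object; "force" is the grip in N (left out, the last holds). Time passes only in rows, so rows that do not move let the fingers close. It gives the time, the measured TCP pose, the force and the opening at its end, in the units of the state.
- readout.read_state(): the state, without advancing time (a new reading comes with each control period).
- cams.camera(name): name is "scene" or "top"; returns a dict with "image" (384x512x3 uint8, red, green, blue), "fovy" (degrees; the focal length in pixels is half the picture's height over the tangent of half this angle, whatever the lens; pixels are square), "cx", "cy" (the principal point, pixels), "D" ([k1, k2, p1, p2, k3] as OpenCV has them; the pictures are not rectified), "position" and "orientation" of the camera in the world. Camera axes: x right, y down, z forward; pixel columns grow to the right and rows downward; lengths in mm; the calibration is good to about 2 mm. A picture is of the moment at which its call begins. There is no depth.
- ticket.sign_off(): hands the job in, once; it reports no verdict.
The state is a dict: "clock": time; "joints": joint angles; "qd": joint speeds; "effort": joint torques, N m; "eef_pos": TCP position; "eef_rot": TCP orientation; "wrist_force": force on the tool from outside, world axes, zero at the start; "moment": the same for the moment, N m; "finger_gap": finger opening in mm.
Only numpy, scipy, OpenCV 4.12 (cv2) and the standard library are available. Lean on these libraries where they do the work, as an engineer would, in place of code of your own. Each camera call takes 0.05 s, during which the arm holds its last target.

## Working session

There is one attempt and no reset: what is moved stays moved. The work goes in short steps, Python scripts to look and compute and a tool call to move; the robot and the scene stay as the last step left them, time stands still between calls to the robot, and variables do not carry over. Pictures are saved under pics/ and viewed, and the job is handed in when it is done.

Besides the shell and the picture viewer there is one more tool, called after "Request:" as name(argument=value, ...), one argument or row to a line, values as JSON. apply_moves: Moves the arm, as the interface text tells. Its arguments: {"type":"object","properties":{"plan":{"type":"array","items":{"type":"number"}},"force":{"type":"number"}},"required":["plan"]}

```bash
mkdir -p pics
python3 - <<'E'
from cell import readout,cams
import cv2,json,numpy as np
print(readout.read_state())
for n in("scene","top"):
    c=cams.camera(n); cv2.imwrite(f"pics/{n}0.png",c["image"][:,:,::-1]); print({k:v for k,v in c.items() if k!="image"})
E
```

```text
{'clock': 0.0, 'joints': array([-1.25256909e+00,  3.00490924e-01,  1.52160002e+00,  2.71996746e-05,
        1.32070053e+00, -6.66279250e-02]), 'qd': array([ 0.0005365 , -0.00084998, -0.00020325,  0.0007966 , -0.00212632,
        0.00160049]), 'effort': array([ 3.09053539e-04, -5.31800437e+01, -3.52737737e+01,  7.08331587e-02,
        2.43639486e-02, -6.82592986e-05]), 'eef_pos': array([ 206.3883431 , -509.51514376,  204.8674467 ]), 'eef_rot': array([-1.6593967 ,  1.56959721,  1.86704437]), 'wrist_force': array([ 0.31716604, -1.02680192, -0.64423653]), 'moment': array([-0.01224753,  0.02317943,  0.02678682]), 'finger_gap': 93.83428263877944}
{'fovy': 54.962251571587196, 'cx': 249.50061526222902, 'cy': 197.67800772703197, 'D': array([-0.11927701,  0.        ,  0.        ,  0.        ,  0.        ]), 'position': array([1347.62901447,  514.81029339,  834.54955699]), 'orientation': array([-2.28492637,  0.00584661,  2.14027885])}
{'fovy': 48.89671385430879, 'cx': 247.1323657611821, 'cy': 190.42493615941174, 'D': array([-0.12249484,  0.        ,  0.        ,  0.        ,  0.        ]), 'position': array([ 431.93952231,    7.67920489, 1145.42024333]), 'orientation': array([-2.97418674e+00, -1.96310070e-05, -1.55394560e+00])}
```

View pics/scene0.png

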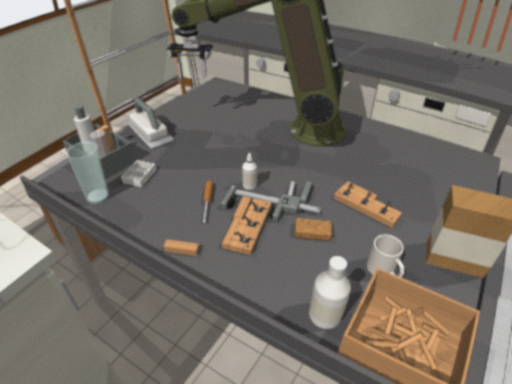

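View pics/top0.png

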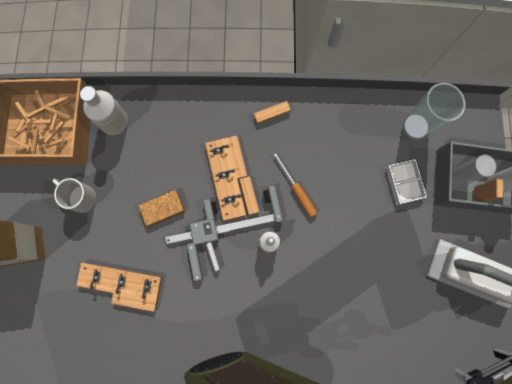

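The clamp is at about (205,232) in the top view, with its handle at (195,262), trigger at (212,257) and far jaw at (275,203). The rail between its jaws is at (230,178) and the glue bottle at (270,241). Next I'll zoom in.

```bash
cat > h.py <<'E'
import numpy as np,cv2
from scipy.spatial.transform import Rotation as R
from cell import readout,cams
def K(c):
    f=192/np.tan(np.radians(c["fovy"])/2); return np.array([[f,0,c["cx"]],[0,f,c["cy"]],[0,0,1.]])
def ray(c,px):
    u=cv2.undistortPoints(np.array(px,float).reshape(-1,1,2),K(c),c["D"]).reshape(-1,2)
    return np.c_[u,np.ones(len(u))]@R.from_euler("xyz",c["orientation"]).as_matrix().T
def toplane(c,px,z):
    d=ray(c,px); o=c["position"]; return o+d*((z-o[2])/d[:,2])[:,None]
def proj(c,P):
    M=R.from_euler("xyz",c["orientation"]).as_matrix().T
    return cv2.projectPoints(np.array(P,float).reshape(-1,1,3),cv2.Rodrigues(M)[0],-M@c["position"],K(c),c["D"])[0].reshape(-1,2)
def crop(c,x0,y0,w,h,s,name):
    im=c["image"][y0:y0+h,x0:x0+w,::-1]; im=cv2.resize(im,None,fx=s,fy=s,interpolation=cv2.INTER_CUBIC)
    cv2.imwrite(name,im)
E
python3 - <<'E'
from h import *
t=cams.camera("top"); crop(t,150,130,160,120+35,5,"pics/t1.png") if 0 else crop(t,155,175,140,110,5,"pics/t1.png")
s=cams.camera("scene"); crop(s,210,145,130,110,5,"pics/s1.png")
E
```

```text
(no output)
```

View pics/t1.png

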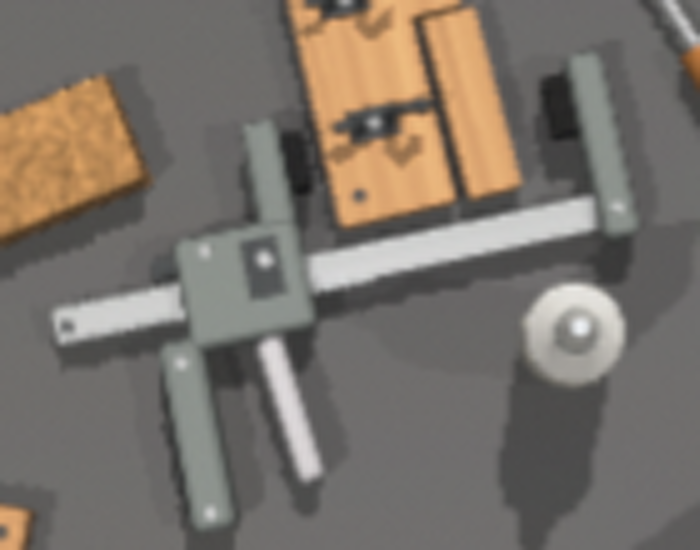

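View pics/s1.png

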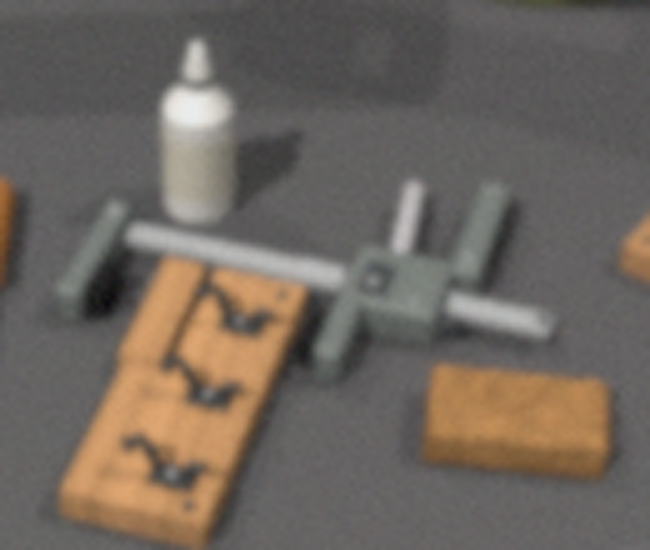

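```bash
cat >> h.py <<'E'
def fit(A,B):
    a=A.mean(0);b=B.mean(0);P=A-a;Q=B-b
    th=np.arctan2((P[:,0]*Q[:,1]-P[:,1]*Q[:,0]).sum(),(P*Q).sum())
    c,s=np.cos(th),np.sin(th);M=np.array([[c,-s],[s,c]]); t=b-M@a
    return th,t,M,B-(A@M.T+t)
E
python3 - <<'E'
from h import *
t=cams.camera("top")
un=lambda p,o:(np.array(p,float)+.5)/5-.5+o
px=un([(195,527),(233,518),(178,240),(314,320),(195,347),(246,126),(272,121),(298,222)],(155,175))
A=np.array([(-66,-122),(-42,-122),(-48,32),(20,-28),(-48,-28),(0,86),(20,86),(20,32)],float)
B=toplane(t,px,30)[:,:2]
th,T,M,r=fit(A,B); print(th,T);print(r.round(1))
fj=toplane(t,un([(570,57),(597,52),(607,235),(636,228)],(155,175)),30)[:,:2]
print("farjaw",((fj-T)@M).round(1))
tr=toplane(t,un([(258,340),(283,338),(302,482),(323,473)],(155,175)),27)[:,:2]
print("trig",((tr-T)@M).round(1))
g=M@(-34,-75)+T; print("grip",g)
s=cams.camera("scene")
# check in scene view
print(proj(s,np.c_[A@M.T+T,np.full(8,30)]).round(1))
px2=un([(490,183),(510,186),(440,300+20)],(210,145));print(((toplane(s,px2,30)[:,:2]-T)@M).round(1), px2)
b=toplane(t,[(270,241)],20);print("glue",b,(b[:,:2]-T)@M)
im=t["image"].copy()
for p in proj(t,np.c_[[M@(-34,-75)+T,M@(-66,-75)+T,M@(-2,-75)+T],[15,30,27]]): print(p)
print(R.from_euler("xyz",readout.read_state()["eef_rot"]).as_matrix().round(4))
E
```

```text
-1.3568250491926137 [511.12105872 109.71935038]
[[ 3.5 -2. ]
 [ 3.5  1.7]
 [-0.9 -3.1]
 [ 2.4  2.7]
 [ 1.4 -1.3]
 [-2.1 -1.8]
 [-3.4  3.9]
 [-4.5 -0.1]]
farjaw [[178.7  86.3]
 [193.5  86.2]
 [178.4 -11.3]
 [194.3 -10.7]]
trig [[ -13.3  -29.5]
 [  -0.2  -31. ]
 [  -4.3 -106.8]
 [   7.3 -104.4]]
grip [430.61176983 127.01832151]
[[311.8 181.4]
 [305.1 179.9]
 [295.5 208. ]
 [280.7 192.2]
 [300.2 196.6]
 [276.3 215.4]
 [270.3 213.9]
 [275.4 203.2]]
[[ -51.9 -117.8]
 [ -65.9 -119.4]
 [ -55.    32.3]] [[307.6 181.2]
 [311.6 181.8]
 [297.6 208.6]]
glue [[486.97745225 -52.12829414  20.        ]] [[153.03005764 -57.96011757]]
[202.1309476  261.18138959]
[189.54790157 263.52430264]
[213.60836669 258.81828674]
[[-1.000e-04  3.754e-01 -9.269e-01]
 [ 4.000e-04 -9.269e-01 -3.754e-01]
 [-1.000e+00 -4.000e-04 -1.000e-04]]
```

Run:
```python
from h import *
t=cams.camera("top")
un=lambda p,o:(np.array(p,float)+.5)/5-.5+o
th=-1.3568;T=np.array([511.1,109.7]);c,s=np.cos(th),np.sin(th);M=np.array([[c,-s],[s,c]])
b=toplane(t,un([(55,326),(595,215)],(155,175)),18)[:,:2];d=b[1]-b[0];print("bar angle",np.arctan2(d[1],d[0]))
f=lambda p,z:((toplane(t,un(p,(155,175)),z)[:,:2]-T)@M).round(1)
print("rail left edge",f([(292,10),(341,226)],22)," bottom right",f([(455,205)],22))
print("strip",f([(469,198),(521,183),(473,8),(428,20)],22))
print("near pad face",f([(305,135),(313,190)],28),"far pad",f([(543,80),(552,138)],28))
crop(t,195,125,80,110,7,"pics/t2.png")
```

```text
bar angle -1.3494498816691494
rail left edge [[ 36.7 142.6]
 [ 40.8  21.9]]  bottom right [[102.7  21. ]]
strip [[110.8  23.3]
 [139.7  25.7]
 [133.3 124.4]
 [108.  122.7]]
near pad face [[31.3 72.9]
 [30.  43. ]] far pad [[162.1  77.2]
 [160.5  45.5]]
```

View pics/t2.png

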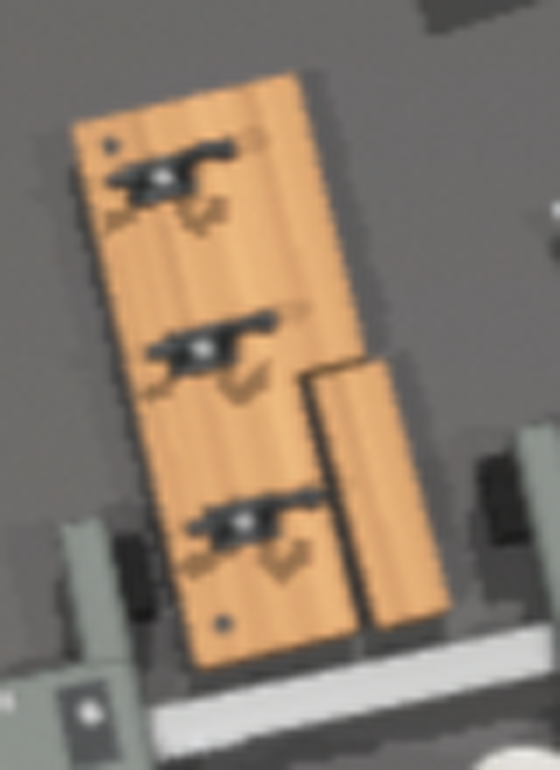

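The top view shows near-pad clearance of about 8 mm, a break gap of about 5–6 mm and far-pad clearance of about 23 mm, so bar travel is about 11 mm. I'll move over the grip now.

Request:
apply_moves(
  plan=[0.166,0,0,0,0,0,100,0,0,0,0,-0.045,-0.028,100,0,0,0,0,-0.045,-0.028,100,0,0,0,0,-0.045,-0.028,100,0,0,0,0,-0.045,-0.028,100],
  force=30,
)

```text
clock: 0.98
eef_pos: [277.0, -308.2, 205.5]
eef_rot: [2.105, 1.57, -0.818]
wrist_force: [1.3, -0.4, 0.2]
finger_gap: 94.0
```

Request:
apply_moves(
  plan=[0,0,0,0,-0.045,-0.028,100,0,0,0,0,-0.045,-0.028,100,0,0,0,0,-0.045,-0.028,100,0,0,0,0,-0.045,-0.028,100,0,0,0,0,-0.045,-0.028,100],
)

```text
clock: 1.6
eef_pos: [364.8, -58.0, 205.7]
eef_rot: [2.677, 1.57, -0.246]
wrist_force: [-0.3, -0.3, -0.2]
finger_gap: 93.9
```

Request:
apply_moves(
  plan=[0,0,0,0,-0.045,-0.028,100,0,0,0,0,-0.045,-0.028,100,0,0,0,0,-0.045,-0.028,100,0,0,0,0,0,0,100],
)

```text
clock: 2.1
eef_pos: [417.5, 92.7, 205.2]
eef_rot: [-0.639, 1.57, 2.725]
wrist_force: [0.5, -0.4, -0.2]
finger_gap: 93.8
```

Request:
apply_moves(
  plan=[0,0,0,0,-0.0305,-0.021,100,0,0,0,0.045,0,0,100,0,0,0,0.045,0,0,100,0,0,0,0.03,0,0,100,0,0,0,0,0,0,100],
)

```text
clock: 2.72
eef_pos: [430.0, 123.6, 84.2]
eef_rot: [0.01, 1.567, -2.914]
wrist_force: [-0.0, 0.1, 1.0]
finger_gap: 94.4
```

Run:
```python
from h import *
st=readout.read_state();print(st["eef_pos"]);m=R.from_euler("xyz",st["eef_rot"]).as_matrix();print(m.round(3),np.arctan2(m[1,1],m[0,1]))
t=cams.camera("top"); crop(t,155,175,140,110,5,"pics/t3.png")
s=cams.camera("scene"); crop(s,210,105,150,120,5,"pics/s3.png")
```

```text
[430.04574354 123.57991182  84.20893614]
[[-0.004  0.216 -0.976]
 [-0.001 -0.976 -0.216]
 [-1.     0.     0.004]] -1.3528275959108669
```

View pics/t3.png

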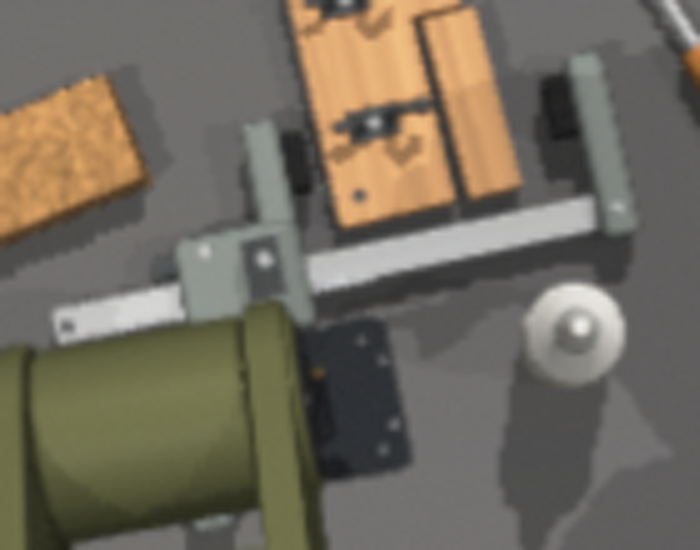

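View pics/s3.png

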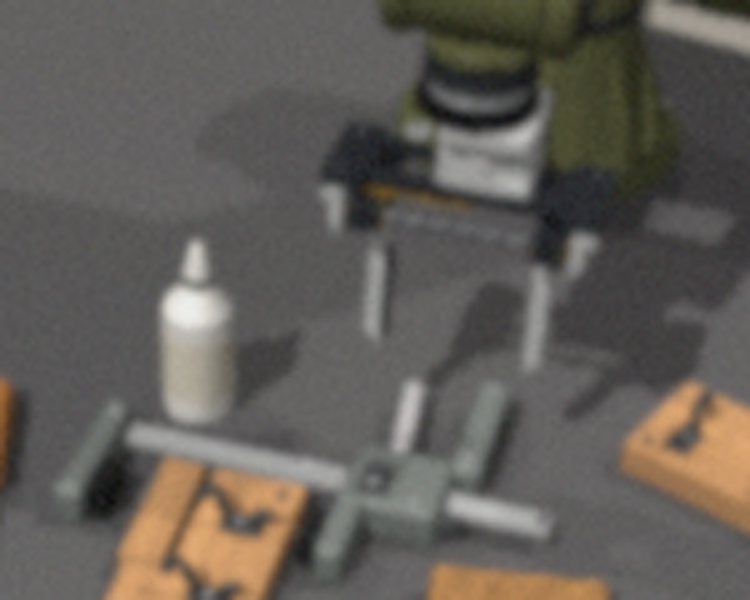

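The top view shows the gripper above handle and trigger, with nothing disturbed. Next: descend.

Request:
apply_moves(
  plan=[0,0,0,0.02,-0.003,-0.001,100,0,0,0,0.02,0,0,100,0,0,0,0.02,0,0,100,0,0,0,0.0125,0,0,100,0,0,0,0.0,0,0,100],
)

```text
clock: 3.45
eef_pos: [431.6, 127.7, 13.3]
eef_rot: [-3.081, 1.571, 0.279]
wrist_force: [-0.1, 0.2, 1.0]
finger_gap: 93.7
```

Run:
```python
from h import *
st=readout.read_state();print(st["eef_pos"],st["wrist_force"])
s=cams.camera("scene"); crop(s,210,105,150,120,5,"pics/s4.png")
```

```text
[431.6206828  127.6747139   13.28488364] [-0.06630225  0.22257718  0.99285371]
```

View pics/s4.png

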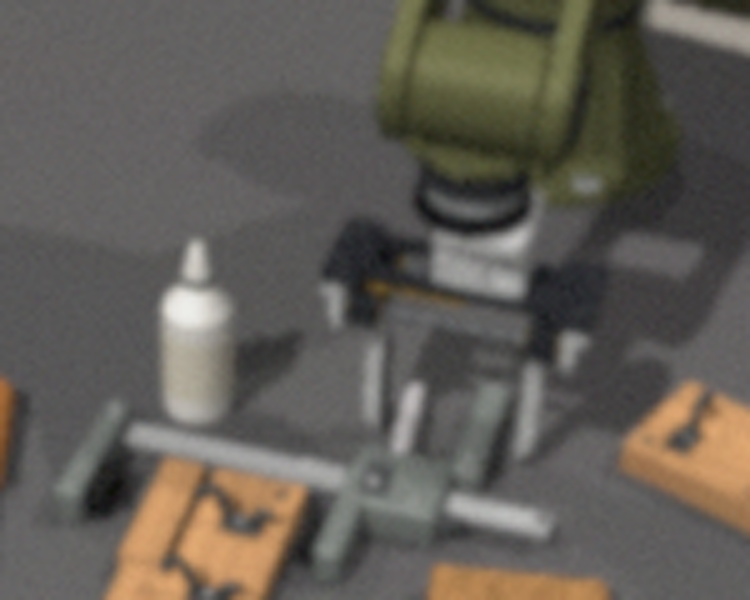

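Fingers straddle handle (490,430) and trigger (408,415) with room on both sides. Lower the last 8 mm and close gently to find contact.

Request:
apply_moves(
  plan=[0,0,0,0.008,0,0,100,0,0,0,0,0,0,100,0,0,0,0,0,0,73,0,0,0,0,0,0,73,0,0,0,0,0,0,73],
  force=30,
)

```text
clock: 4.12
eef_pos: [431.5, 127.8, 5.1]
eef_rot: [-2.823, 1.571, 0.537]
wrist_force: [-1.5, 5.5, 1.5]
finger_gap: 69.8
```

Request:
apply_moves(
  plan=[0,0,0,0,0,0,69,0,0,0,0,0,0,69],
)

```text
clock: 4.38
eef_pos: [431.3, 128.3, 5.1]
eef_rot: [-1.555, 1.57, 1.806]
wrist_force: [-2.9, 6.3, 1.9]
finger_gap: 64.9
```

Request:
apply_moves(
  plan=[0,0,0,0,-0.003,0,63,0,0,0,0,-0.003,0,57,0,0,0,0,-0.003,0,50,0,0,0,0,0,0,45,0,0,0,0,0,0,45],
  force=30,
)

```text
clock: 5.0
eef_pos: [429.7, 136.8, 5.1]
eef_rot: [-2.558, 1.57, 0.802]
wrist_force: [2.0, 3.7, 2.3]
finger_gap: 48.6
```

Run:
```python
from h import *
st=readout.read_state();print(st["eef_pos"],st["wrist_force"],st["finger_gap"])
t=cams.camera("top"); crop(t,155,175,140,110,5,"pics/t5.png")
```

```text
[429.65444658 136.79223755   5.08266241] [1.95186172 3.6715972  2.32629801] 48.568450743595534
```

View pics/t5.png

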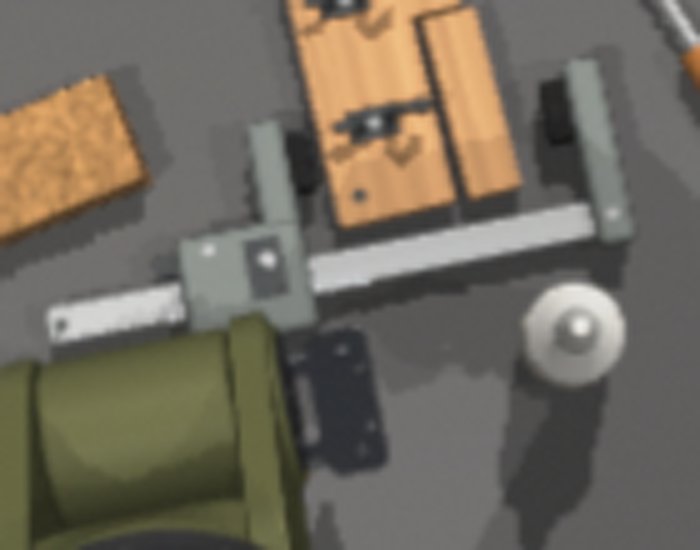

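Bar dragged toward the near jaw (far pad now at ~(545,110)), and the clamp shifted only ~1.5 mm. Next: release and pump again, keeping the rear finger with the handle.

Request:
apply_moves(
  plan=[0,0,0,0,0.006,0,65,0,0,0,0,0.0075,0,81,0,0,0,0,0,0,81,0,0,0,0,0,0,81,0,0,0,0,0,0,81],
)

```text
clock: 5.68
eef_pos: [432.2, 123.4, 4.8]
eef_rot: [-0.085, 1.57, -3.007]
wrist_force: [0.0, 0.1, 0.4]
finger_gap: 75.9
```

Request:
apply_moves(
  plan=[0,0,0,0,-0.004,0,72,0,0,0,0,-0.004,0,63,0,0,0,0,-0.0035,0,54,0,0,0,0,-0.002,0,45,0,0,0,0,0,0,45],
)

```text
clock: 6.3
eef_pos: [429.2, 136.8, 4.8]
eef_rot: [-0.434, 1.57, 2.927]
wrist_force: [0.1, 0.5, -2.7]
finger_gap: 48.2
```

Request:
apply_moves(
  plan=[0,0,0,0,0.006,0,65,0,0,0,0,0.0075,0,81,0,0,0,0,0,0,81,0,0,0,0,0,0,81,0,0,0,0,0,0,81],
)

```text
clock: 6.92
eef_pos: [432.6, 123.4, 5.1]
eef_rot: [3.078, 1.57, 0.155]
wrist_force: [-0.3, -0.4, -0.7]
finger_gap: 76.1
```

Request:
apply_moves(
  plan=[0,0,0,0,-0.004,0,72,0,0,0,0,-0.004,0,63,0,0,0,0,-0.0035,0,54,0,0,0,0,-0.002,0,45,0,0,0,0,0,0,45],
)

```text
clock: 7.55
eef_pos: [429.6, 136.9, 5.1]
eef_rot: [-2.43, 1.57, 0.93]
wrist_force: [0.2, 3.8, 2.3]
finger_gap: 48.4
```

Run:
```python
from h import *
st=readout.read_state();print(st["eef_pos"],st["wrist_force"],st["finger_gap"])
t=cams.camera("top"); crop(t,155,175,140,110,5,"pics/t6.png")
```

```text
[429.56783532 136.89509717   5.05515938] [0.20866935 3.75934275 2.31233613] 48.44174182880395
```

View pics/t6.png

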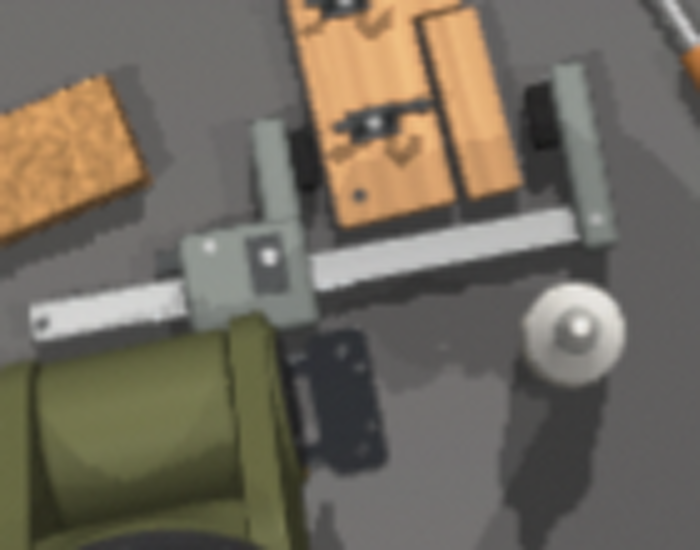

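Ratchet gains ~5 mm per pump. Far pad at (540,115) has ~10 mm left to the strip. Continue with two more pumps.

Request:
apply_moves(
  plan=[0,0,0,0,0.006,0,65,0,0,0,0,0.0075,0,81,0,0,0,0,0,0,81,0,0,0,0,0,0,81,0,0,0,0,0,0,81],
)

```text
clock: 8.22
eef_pos: [432.2, 123.4, 4.8]
eef_rot: [-0.139, 1.57, -3.062]
wrist_force: [0.1, 0.2, -0.3]
finger_gap: 75.8
```

Request:
apply_moves(
  plan=[0,0,0,0,-0.004,0,72,0,0,0,0,-0.004,0,63,0,0,0,0,-0.0035,0,54,0,0,0,0,-0.002,0,45,0,0,0,0,0,0,45],
)

```text
clock: 8.85
eef_pos: [429.2, 136.8, 4.9]
eef_rot: [-0.616, 1.57, 2.744]
wrist_force: [-1.0, 1.4, -2.0]
finger_gap: 48.3
```

Request:
apply_moves(
  plan=[0,0,0,0,0.006,0,65,0,0,0,0,0.0075,0,81,0,0,0,0,0,0,81,0,0,0,0,0,0,81,0,0,0,0,0,0,81],
)

```text
clock: 9.48
eef_pos: [432.6, 123.4, 5.1]
eef_rot: [3.024, 1.57, 0.102]
wrist_force: [0.0, 0.0, -0.0]
finger_gap: 76.2
```

Request:
apply_moves(
  plan=[0,0,0,0,-0.004,0,72,0,0,0,0,-0.004,0,63,0,0,0,0,-0.0035,0,54,0,0,0,0,-0.002,0,45,0,0,0,0,0,0,45],
)

```text
clock: 10.1
eef_pos: [429.5, 136.9, 5.1]
eef_rot: [-1.94, 1.57, 1.42]
wrist_force: [-0.6, 2.7, 1.7]
finger_gap: 47.9
```

Run:
```python
from h import *
t=cams.camera("top"); crop(t,155,175,140,110,5,"pics/t7.png")
```

```text
(no output)
```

View pics/t7.png

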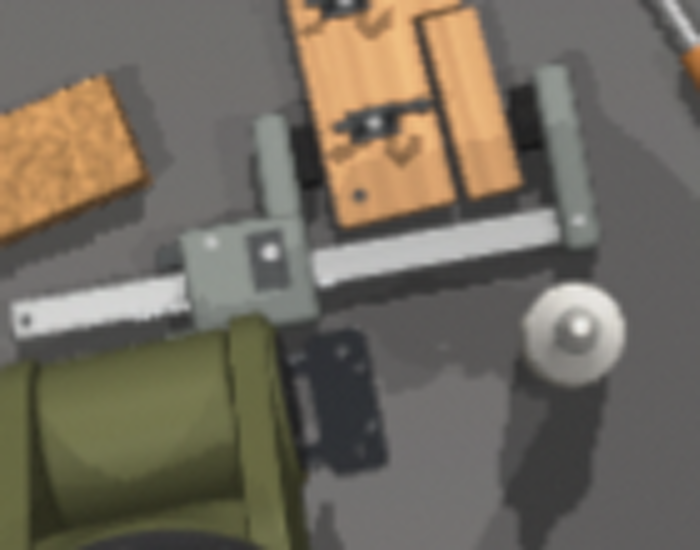

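Far pad at (525,115) is now within ~2 mm of the strip. The clamp has turned about 0.03 rad and is now nearly parallel to the rail. Continue.

Request:
apply_moves(
  plan=[0,0,0,0,0.006,0,65,0,0,0,0,0.0075,0,81,0,0,0,0,0,0,81,0,0,0,0,0,0,81,0,0,0,0,0,0,81],
)

```text
clock: 10.78
eef_pos: [432.3, 123.5, 4.8]
eef_rot: [-0.12, 1.571, -3.042]
wrist_force: [-0.4, 0.4, 0.1]
finger_gap: 76.4
```

Request:
apply_moves(
  plan=[0,0,0,0,-0.004,0,72,0,0,0,0,-0.004,0,63,0,0,0,0,-0.0035,0,54,0,0,0,0,-0.002,0,45,0,0,0,0,0,0,45],
)

```text
clock: 11.4
eef_pos: [429.3, 136.8, 4.9]
eef_rot: [-0.631, 1.57, 2.729]
wrist_force: [-0.7, 0.5, -2.2]
finger_gap: 47.9
```

Run:
```python
from h import *
t=cams.camera("top"); crop(t,155,175,140,110,5,"pics/t8.png")
s=cams.camera("scene"); crop(s,210,145,130,110,5,"pics/s8.png")
```

```text
(no output)
```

View pics/t8.png

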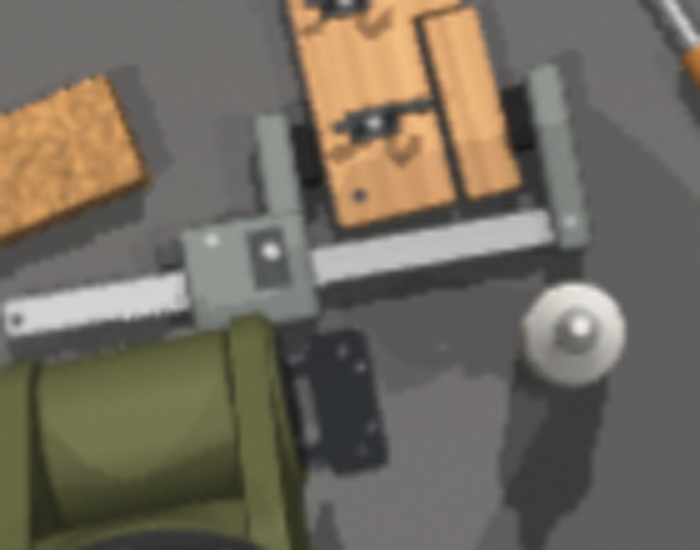

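View pics/s8.png

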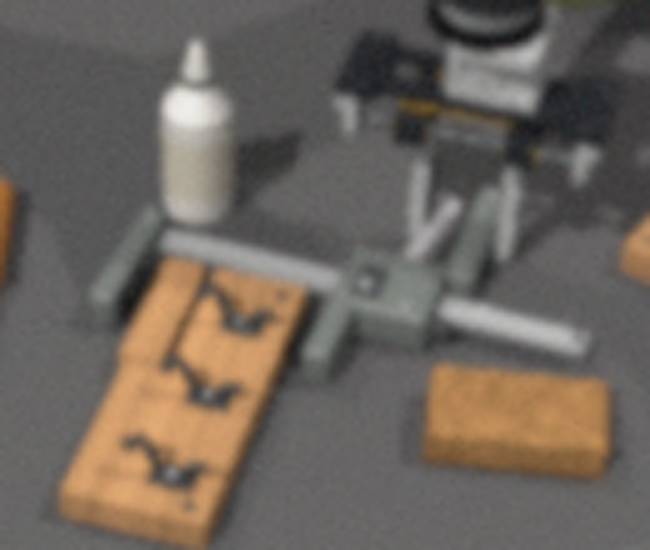

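Far pad is now touching the strip (~(520,118)), and the rail and strip have not moved. Next: more pumps at 30 N, which can't exceed ~22 N on the pad.

Request:
apply_moves(
  plan=[0,0,0,0,0.006,0,65,0,0,0,0,0.0075,0,81,0,0,0,0,0,0,81,0,0,0,0,0,0,81,0,0,0,0,0,0,81],
)

```text
clock: 12.12
eef_pos: [432.6, 123.4, 5.1]
eef_rot: [3.047, 1.57, 0.124]
wrist_force: [0.2, -0.2, -0.0]
finger_gap: 76.1
```

Request:
apply_moves(
  plan=[0,0,0,0,-0.004,0,72,0,0,0,0,-0.004,0,63,0,0,0,0,-0.0035,0,54,0,0,0,0,-0.002,0,45,0,0,0,0,0,0,45],
)

```text
clock: 12.75
eef_pos: [429.4, 136.9, 5.0]
eef_rot: [-1.723, 1.57, 1.637]
wrist_force: [0.0, 2.5, 1.5]
finger_gap: 47.6
```

Run:
```python
from h import *
t=cams.camera("top"); crop(t,155,175,140,110,5,"pics/t9.png")
```

```text
(no output)
```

View pics/t9.png

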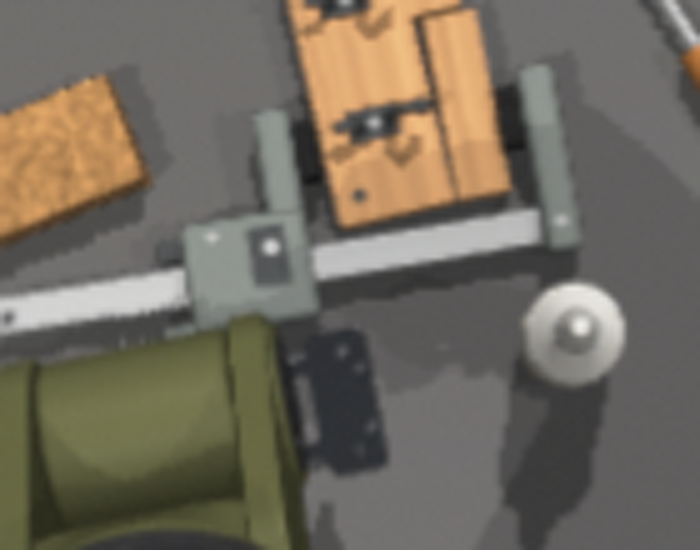

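The strip is nearly closed onto the rail (thin line at (450,140)). The near pad is still a few mm from the rail. Next pump.

Request:
apply_moves(
  plan=[0,0,0,0,0.006,0,65,0,0,0,0,0.0075,0,81,0,0,0,0,0,0,81,0,0,0,0,0,0,81,0,0,0,0,0,0,81],
)

```text
clock: 13.42
eef_pos: [432.3, 123.5, 4.9]
eef_rot: [-0.243, 1.57, 3.118]
wrist_force: [0.4, -0.3, -0.1]
finger_gap: 76.0
```

Request:
apply_moves(
  plan=[0,0,0,0,-0.004,0,72,0,0,0,0,-0.004,0,63,0,0,0,0,-0.0035,0,54,0,0,0,0,-0.002,0,45,0,0,0,0,0,0,45],
)

```text
clock: 14.05
eef_pos: [429.3, 136.7, 4.9]
eef_rot: [-0.437, 1.57, 2.923]
wrist_force: [-0.7, 1.2, -2.1]
finger_gap: 47.6
```

Run:
```python
from h import *
t=cams.camera("top"); crop(t,155,175,140,110,5,"pics/t10.png")
```

```text
(no output)
```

View pics/t10.png

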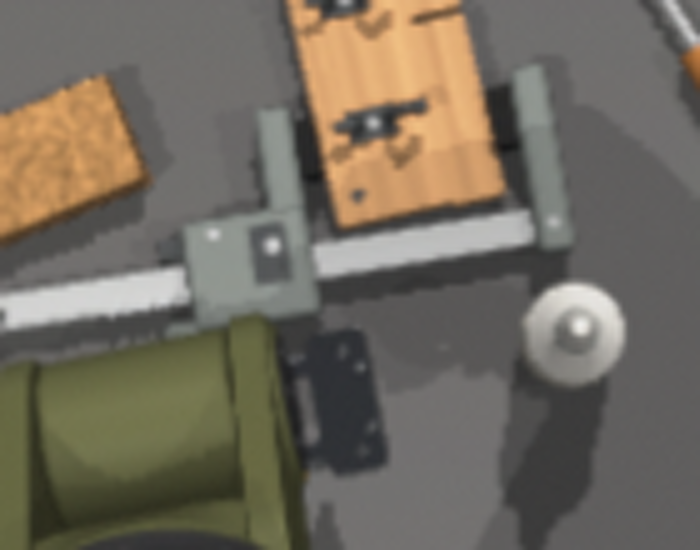

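Strip is closed up, and the break line is gone at the pad. One more pump at 30 N, watching for a stall.

Request:
apply_moves(
  plan=[0,0,0,0,0.006,0,65,0,0,0,0,0.0075,0,81,0,0,0,0,0,0,81,0,0,0,0,0,0,81,0,0,0,0,0,0,81],
)

```text
clock: 14.72
eef_pos: [432.6, 123.4, 5.1]
eef_rot: [3.045, 1.57, 0.122]
wrist_force: [0.6, 0.5, -0.7]
finger_gap: 76.1
```

Request:
apply_moves(
  plan=[0,0,0,0,-0.004,0,72,0,0,0,0,-0.004,0,63,0,0,0,0,-0.0035,0,54,0,0,0,0,-0.002,0,45,0,0,0,0,0,0,45],
)

```text
clock: 15.35
eef_pos: [429.3, 136.9, 5.0]
eef_rot: [-1.177, 1.57, 2.183]
wrist_force: [-2.2, 4.4, 2.9]
finger_gap: 47.4
```

Run:
```python
from h import *
t=cams.camera("top"); crop(t,155,175,140,110,5,"pics/t11.png")
```

```text
(no output)
```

View pics/t11.png

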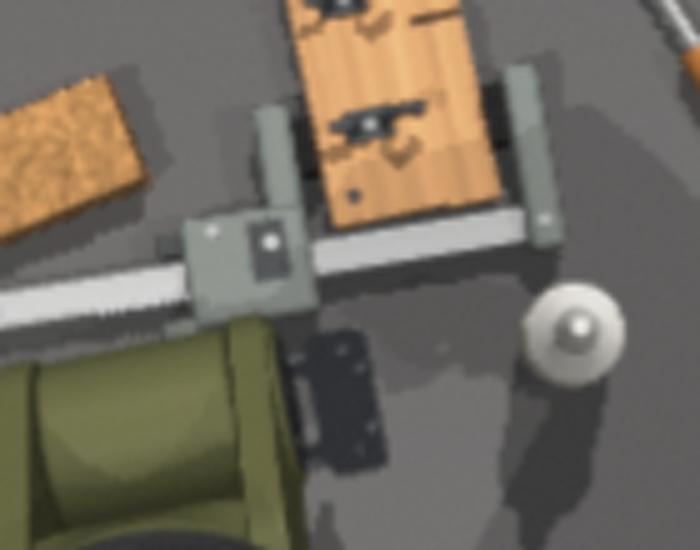

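Run:
```python
from h import *
t=cams.camera("top")
un=lambda p:(np.array(p,float)+.5)/5-.5+(155,175)
def m(a,b):
    P=toplane(t,un([a,b]),30)[:,:2]; return np.linalg.norm(P[1]-P[0])
# near jaw left tip corner -> far jaw left tip corner ; bar ends
print("t0 ",m((246,126),(570,57)), "now",m((255,110),(505,70)), "sq1",m((249,126),(567,62)))
print("screw dots: init",m((264,260),(617,208)),"now",m((271,242),(545,219)))
```

```text
t0  177.41882304946682 now 135.5615099050654 sq1 173.68572410220045
screw dots: init 189.08407724373575 now 145.70668404598598
```

Bar has travelled ~43 mm in total, so contact of the near pad is due now. Next pump at 40 N (limit ~37 N on the pad).

Request:
apply_moves(
  plan=[0,0,0,0,0.006,0,65,0,0,0,0,0.0075,0,81,0,0,0,0,0,0,81,0,0,0,0,0,0,81,0,0,0,0,0,0,81],
)

```text
clock: 16.08
eef_pos: [432.4, 123.5, 4.9]
eef_rot: [-0.646, 1.571, 2.715]
wrist_force: [-0.0, 0.4, -0.6]
finger_gap: 75.9
```

Request:
apply_moves(
  plan=[0,0,0,0,-0.004,0,72,0,0,0,0,-0.004,0,63,0,0,0,0,-0.0035,0,54,0,0,0,0,-0.002,0,45,0,0,0,0,0,0,45],
  force=40,
)

```text
clock: 16.7
eef_pos: [429.1, 136.9, 4.9]
eef_rot: [-0.5, 1.57, 2.86]
wrist_force: [-2.2, 3.5, 0.4]
finger_gap: 47.0
```

Request:
apply_moves(
  plan=[0,0,0,0,0,0,45,0,0,0,0,0,0,45,0,0,0,0,0,0,45],
)

```text
clock: 17.08
eef_pos: [429.1, 136.8, 4.9]
eef_rot: [-0.613, 1.57, 2.748]
wrist_force: [-4.0, 4.4, -0.5]
finger_gap: 47.0
```

Run:
```python
from h import *
t=cams.camera("top"); crop(t,155,175,140,110,5,"pics/t12.png")
```

```text
(no output)
```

View pics/t12.png

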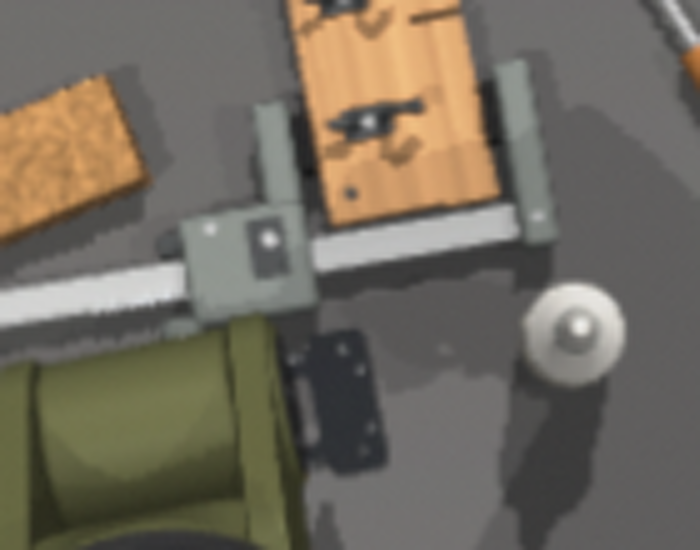

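Full squeeze again without a stall (47.0 mm), and the far pad now looks slightly squashed at (490,110). One more pump at 40 N should stall part-way, which is a direct check of the force.

Request:
apply_moves(
  plan=[0,0,0,0,0.006,0,65,0,0,0,0,0.0075,0,81,0,0,0,0,0,0,81,0,0,0,0,0,0,81,0,0,0,0,0,0,81],
)

```text
clock: 17.75
eef_pos: [432.5, 123.5, 5.0]
eef_rot: [-3.093, 1.571, 0.268]
wrist_force: [0.5, -0.1, -0.3]
finger_gap: 76.1
```

Request:
apply_moves(
  plan=[0,0,0,0,-0.004,0,72,0,0,0,0,-0.004,0,63,0,0,0,0,-0.001,0,58,0,0,0,0,0,0,54,0,0,0,0,0,0,50],
  force=40,
)

```text
clock: 18.38
eef_pos: [429.7, 133.0, 5.0]
eef_rot: [-0.686, 1.569, 2.675]
wrist_force: [-4.9, 6.9, 4.7]
finger_gap: 48.3
```

Request:
apply_moves(
  plan=[0,0,0,0,-0.001,0,45,0,0,0,0,-0.001,0,45,0,0,0,0,0,0,45,0,0,0,0,0,0,45],
)

```text
clock: 18.88
eef_pos: [429.6, 134.0, 5.0]
eef_rot: [0.087, 1.57, -2.836]
wrist_force: [-2.3, -4.3, 4.8]
finger_gap: 46.5
```

Run:
```python
from h import *
t=cams.camera("top"); crop(t,155,175,140,110,5,"pics/t13.png")
s=cams.camera("scene"); crop(s,210,145,130,110,5,"pics/s13.png")
```

```text
(no output)
```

View pics/t13.png

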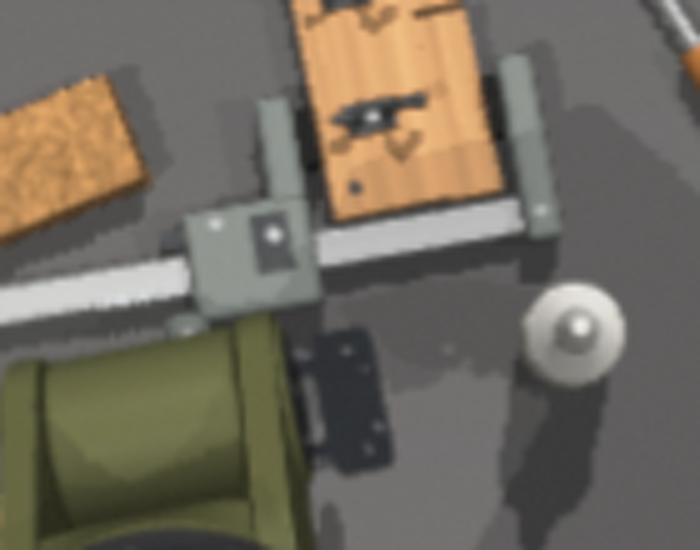

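View pics/s13.png

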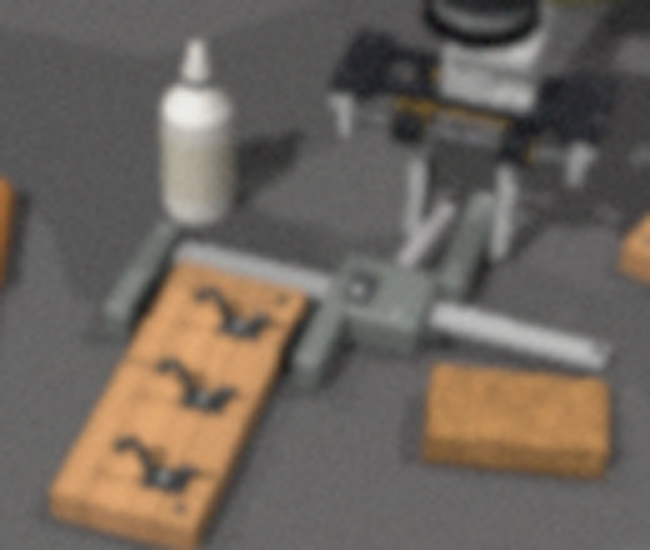

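The grip looks fully closed (46.5 mm), yet jaw spacing hardly changed in this pump. The clamp has also crept ~13 mm along its y away from the robot. I'll measure pad thickness and jaw spacing by intensity profiles.

```bash
cat > prof.py <<'E'
from h import *
import sys
t=cams.camera("top")
def prof(name,near,far):
    # near: crop px of near jaw tip-left corner area; sample line through pads
    im=cv2.imread(name).astype(np.float32)
    toP=lambda p:toplane(t,[(np.array(p,float)+.5)/5-.5+(155,175)],28)[0,:2]
    a,b=toP(near),toP(far); d=(b-a)/np.linalg.norm(b-a); n=np.array([-d[1],d[0]])
    L=np.linalg.norm(b-a); xs=np.arange(-12,L+12,0.5); acc=0
    for k in np.linspace(-6,6,9):
        P=a+np.outer(xs,d)+n*k
        uv=proj(t,np.c_[P,np.full(len(P),28)]); q=((uv-(155,175))+.5)*5-.5
        acc=acc+cv2.remap(im,q[:,0].astype(np.float32)[None],q[:,1].astype(np.float32)[None],cv2.INTER_LINEAR)[0]
    acc/=9; return xs,acc
for f,nr,fr in [("t1",(265,165),(592,112)),("t7",(276,160),(558,122)),("t8",(276,155),(550,122)),("t9",(277,155),(543,122)),("t10",(277,155),(535,122)),("t11",(274,152),(527,120)),("t12",(274,148),(520,116)),("t13",(277,145),(522,112))]:
    xs,p=prof(f"pics/{f}.png",nr,fr); r=p[:,2]-p[:,0] # R-B: wood
    g=p.mean(1)
    w=np.where(r>45)[0]; w0,w1=xs[w[0]],xs[w[-1]]
    # jaw/pad edge by threshold 75 between dark pad(~20) and jaw(~140)
    dark=g<70
    mid=(xs>w1)&(xs<w1+40); dd=xs[mid][dark[mid]]
    nd=xs[(xs<w0)&dark]
    print(f,"wood",w0,w1,round(w1-w0,1),"farpad",dd[[0,-1]] if len(dd) else None,"jaw-wood",dd[-1]-w1 if len(dd) else None,"nearpad",nd[[0,-1]] if len(nd) else None, "wood-nearjaw", w0-nd[0] if len(nd) else None,"jaw-jaw",dd[-1]-nd[0])
E
python3 prof.py
```

```text
t1 wood 31.0 130.5 99.5 farpad [149.5 168. ] jaw-wood 37.5 nearpad [10.5 29.5] wood-nearjaw 20.5 jaw-jaw 157.5
t7 wood 25.0 125.0 100.0 farpad [126.5 143. ] jaw-wood 18.0 nearpad [10. 23.] wood-nearjaw 15.0 jaw-jaw 133.0
t8 wood 24.0 123.5 99.5 farpad [124.5 138. ] jaw-wood 14.5 nearpad [10.  22.5] wood-nearjaw 14.0 jaw-jaw 128.0
t9 wood 23.5 119.0 95.5 farpad [120. 133.] jaw-wood 14.0 nearpad [10.  22.5] wood-nearjaw 13.5 jaw-jaw 123.0
t10 wood 23.0 115.0 92.0 farpad [116.  128.5] jaw-wood 13.5 nearpad [11. 22.] wood-nearjaw 12.0 jaw-jaw 117.5
t11 wood 23.0 114.0 91.0 farpad [115. 126.] jaw-wood 12.0 nearpad [11.5 21.5] wood-nearjaw 11.5 jaw-jaw 114.5
t12 wood 21.5 112.0 90.5 farpad [113.5 122. ] jaw-wood 10.0 nearpad [11.  20.5] wood-nearjaw 10.5 jaw-jaw 111.0
t13 wood 22.5 113.0 90.5 farpad [114.  122.5] jaw-wood 9.5 nearpad [11.5 21.5] wood-nearjaw 11.0 jaw-jaw 111.0
```

Profiles: wood width went 99.5 → 90.5 mm, so the strip is closed up. Far-jaw-to-wood went from 14 mm (free pad) → 9.5 mm, i.e. ~4–4.5 mm squash, which agrees with the 40 N grip limit. I'll hold and check that it stays steady.

Request:
apply_moves(
  plan=[0,0,0,0,0,0,45,0,0,0,0,0,0,45,0,0,0,0,0,0,45,0,0,0,0,0,0,45,0,0,0,0,0,0,45],
)

```text
clock: 19.65
eef_pos: [429.7, 134.0, 5.0]
eef_rot: [0.085, 1.57, -2.838]
wrist_force: [-2.7, -4.3, 5.7]
finger_gap: 46.9
```

```bash
python3 - <<'E'
from h import *
t=cams.camera("top"); crop(t,155,175,140,110,5,"pics/t14.png"); crop(t,185,120,110,120,5,"pics/t14b.png")
s=cams.camera("scene"); crop(s,210,145,130,110,6,"pics/s14.png")
E
sed -i 's/,("t13",(277,145),(522,112))/,("t13",(277,145),(522,112)),("t14",(277,145),(522,112))/' prof.py; python3 prof.py|tail -2
```

```text
t13 wood 22.5 113.0 90.5 farpad [114.  122.5] jaw-wood 9.5 nearpad [11.5 21.5] wood-nearjaw 11.0 jaw-jaw 111.0
t14 wood 22.5 113.0 90.5 farpad [114.  122.5] jaw-wood 9.5 nearpad [11.5 21.5] wood-nearjaw 11.0 jaw-jaw 111.0
```

View pics/t14b.png

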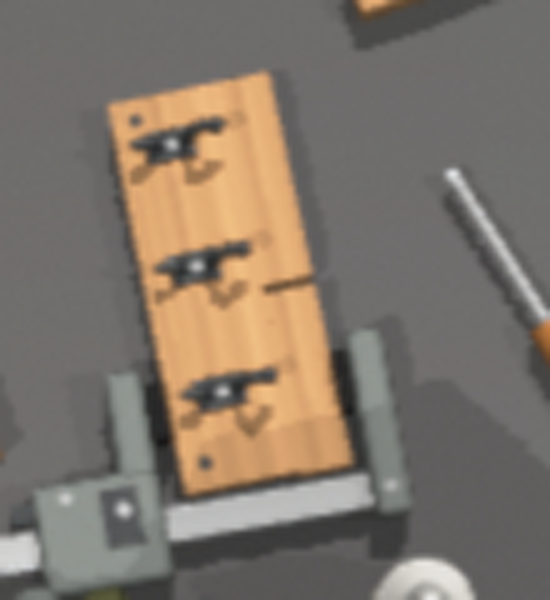

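View pics/s14.png

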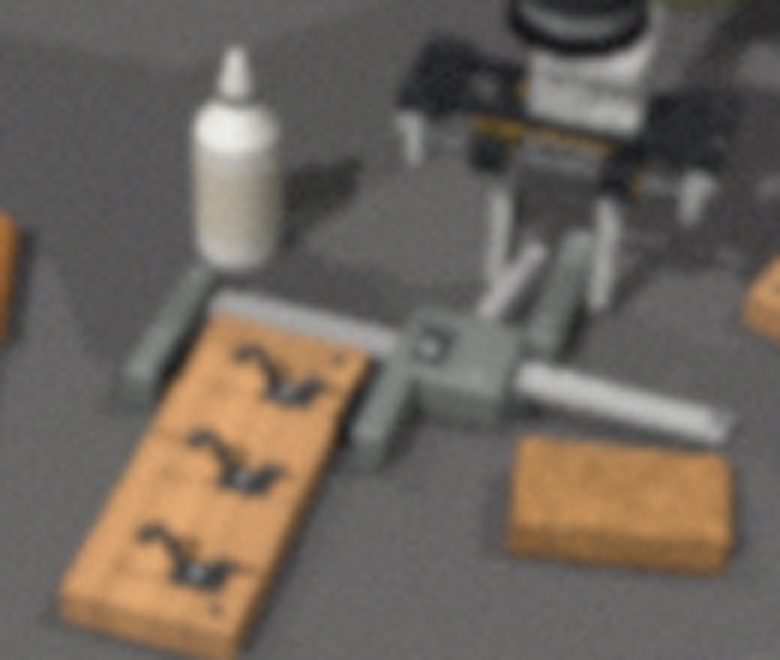

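Picture: the strip sits flush with no break line, the pads bear on both sides, and clamp and rail lie flat. The fingers are on handle and trigger, and nothing changed over the 0.6 s hold. I'm handing in.

```bash
python3 -c "
from cell import ticket
print(ticket.sign_off())"
```

```text
the job is handed in; nothing more can be done
None
```

The strip is closed up against the rail and the far pad is pressing on it. I estimate the pad is squashed by about 4 to 4.5 mm. I took the clamp by handle and trigger and pumped 11 times: nine at 30 N, then two at 40 N. I handed in at about 20 s, still gripping with the trigger squeezed (fingers 46.9 mm apart).

**Last checks**
- **Strip:** the width across rail and strip went from 99.5 to 90.5 mm, and no break line is visible.
- **Pad:** the far jaw stood 14 mm off the wood when the pad first touched and 9.5 mm at the end. The squash is read from the top camera, good to about 1 mm. It fits the roughly 37 N expected from a 40 N grip.
- **Steadiness:** nothing changed over a 0.6 s hold. Clamp and rail lie on the worktop, wrist force was under 10 N at every reading, and the things around look unmoved.

**What disagreed**
- **Last pump:** it gained no jaw travel, although the fingers closed fully. I expected a stall part-way, so either the trigger was not let right out before it, or the pawl dropped back to the same tooth.
- **Clamp drift:** it crept about 13 mm along its y and turned about 0.03 rad while I pumped. The fingers ended about 13 mm further out on the handle than the named grip point.
- **Rail:** it moved a few millimetres as the pads closed on it.

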